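Seat a bracket on the jig's locating dowel and close the keeper

TASK

Put the steel angle bracket flat on the aluminium jig with its hole dropped fully down over the jig's locating dowel, lying square with the jig and with its upright leg at the end away from the blue swing keeper. Feel for the dowel gently: the bracket must never bear on the jig or dowel with more than about 40 N. Then swing the keeper in across the bracket's foot up to its stop, let go, and leave the carton, the pot and the brass nipple where they are.

Things in the scene. Friction and masses are not known exactly. Their poses are not given: they have to be found in the camera images.
- jig: Aluminium jig plate fixed to the table, 150 (x) x 110 (y) x 12 mm. Origin: centre of its underside, z up. A screw head 4 mm high stands at three corners, clear of a bracket laid square. In a dark slot along x in its top stands a locked steel dowel, 12 mm diameter, 1 mm chamfer, its flat top 14 mm above the plate. It may be ANYWHERE from x -9 to +9 mm (y 0): see or feel for it.
- slot_mid (a point): Middle of the dowel's slot, on the plate's top face, 12 mm above the jig's underside. The slot runs along the jig's x. The dowel's own place in the slot is not reported.
- bracket: Loose steel angle bracket, 0.18 to 0.35 kg. Foot 6 mm thick, x -65 to +35, y +-25 mm, with a 14 mm through hole at x 0, y 0. At the foot's +x end an upright leg 8 mm thick (x 27 to 35 mm), 44 mm wide, top 62 mm above the underside: grip it across its thickness. Origin: hole centre at the foot's underside; z up.
- bracket_hole (a point): Centre of the hole at the underside of the bracket's foot (same as the bracket's origin).
- bracket_leg (a point): Point in the middle of the upright leg's thickness and width, 42 mm above the foot's underside and 31 mm in +x from the hole.
- keeper (a joint): Blue swing arm, 12 mm wide, 6 mm thick, turning level on a post of the jig; stays where left (0.05 N m friction). 0 = fully out, pointing to the jig's -x turned 20 degrees toward +y; grows counter-clockwise from above to 1.92 rad = stop, pointing to the jig's -y, across the foot's -x half. Its underside is 8 mm above the plate: it passes 2 mm over a seated foot, fouls one not down.
- keeper_pivot (a point): Axis of the keeper's post at the arm's underside: x -26, y +42, z +20 mm in the jig's frame.
- keeper_peg (a point): Middle of the red upright grip peg at the keeper's outer end: 12 mm diameter, 26 mm tall (13 mm above and below this point), on a thin neck, 52 mm from the pivot axis. This point is 25 mm above the arm's underside, 45 mm above the jig's underside.
- relay_box: Small grey carton 44 x 56 x 34 mm, a bystander. Origin: centre of its underside.
- screw_pot: Black pot of screws, 100 mm diameter, 71 mm high, a bystander. Origin: centre of its underside.
- brass_nipple: Threaded brass nipple lying down, 25 x 47 x 22 mm, a bystander. Origin: centre of its underside.
Things that resemble listed ones, but are neither listed nor needed, are in the scene too. What is shaped like the jig but brown is not meant. Leave any purple look-alike of the bracket alone.

How it is judged (in metres and radians):
On the way, in this order (a step that is already met when the one before it is completed fails the run):
1. the bracket lies fully down on the jig with its hole over the dowel, leg away from the keeper (z of bracket_hole in the frame of jig between 0.009 and 0.0145 m and x of bracket_hole in the frame of jig between -0.0125 and 0.0125 m and y of bracket_hole in the frame of jig between -0.004 and 0.004 m and angle between bracket's own z axis and vertical below 0.05 rad and angle between the x axis of bracket and the x axis of jig, either way round below 0.21 rad and x of bracket_leg in the frame of jig above 0.02 m), for 0.2 s.
2. the keeper is swung in across the bracket's foot to its stop (all of step 1 and value of joint keeper above 1.75 rad), for 0.2 s.
At the end, for the whole second after the job is handed in: Bracket at rest flat on the jig: underside within 2.5 mm of the plate, hole within 12.5 mm of the slot's middle along it and 4 mm across, level within 0.05 rad, square within 0.21 rad, leg on the jig's +x side. Keeper past 1.75 rad (all of step 2 and linear speed of bracket below 0.02 m/s); the robot touches nothing.
It fails at once if the bracket bore on the jig or its dowel with more than 40 N (contact force between bracket and jig above 40 N).
It fails at once if the small carton was moved more than 30 mm (distance of relay_box from where it was at the start of the episode above 0.03 m).
It fails at once if the pot of screws was moved more than 30 mm (distance of screw_pot from where it was at the start of the episode above 0.03 m).
It fails at once if the brass nipple was moved more than 30 mm (distance of brass_nipple from where it was at the start of the episode above 0.03 m).
It also fails if it takes over 64 s, if anything falls off the work surface, if the arm or the gripper's body presses on something with over 40 N, if the wrist force passes 120 N, or if a joint passes its speed limit or range.

ROBOT

A 6-joint arm with a two-finger parallel gripper is mounted at the origin on a cart in front of the work surface, level with it; the furniture and walls round the work are solid. World frame = base frame: x ahead of the robot, y to its left, z up, the work surface at z = 0. Lengths are in mm, angles in rad, forces in N, time in s.
With the tool pointing down it reaches from about 300 to 775 mm from the base axis. Payload 14.6 kg.
Tool frame: the origin (TCP) lies at the centre of the arm's flange, where the gripper is bolted on; the fingertips stand 173 mm ahead of it and the grasp point (between the pads) lies 155 mm ahead of it; z points along the fingers, y is the line along which they close (so a half turn about z gives the same grasp; the last joint's range is limited). The gripper opens to 85 mm and grips with 20 to 120 N. Pads are 22 mm wide; open, the fingers measure 114 mm over their backs; the gripper's body (76 mm by 85 mm) begins 54 mm behind the grasp point. The pads swing forward as they close: fully open they stand 13 mm farther back than shut.
Start: joints at [1.12, 0.3, 1.521, -0, 1.321, -0.067], TCP at [205.943, 509.979, 404.681] pointing down, gripper open.
Joint ranges: [-3.03, 3.03], [-0.79, 2.21], [0.23, 2.52], [-1.04, 4.18], [0, 3.07], [-2.55, 2.55]. Speed limits (rad/s): [2.22, 2.22, 2.57, 3.14, 3.14, 3.14].

INTERFACE

Orientations are given as a unit quaternion [w, x, y, z].
In Python, from cell import bot, optics gives the robot as it stands.
- The arm moves only by the shell command python3 -m crank 'ROWS' [FORCE]. ROWS is JSON, a list of rows, each a list of 7 numbers: the shift along the tool's x, y, z in mm, then the turn, a rotation vector about the tool's x, y, z in rad, then the finger opening in mm, from 0 to 85.4. In form: [[tx, ty, tz, ax, ay, az, fingers], ...]. A call has 1 to 12 rows; each row shifts and turns the commanded pose from where the row before left it, along the tool's axes as they then stand; what a row does not reach is not made up. A row lasts 1/12 s, in which the tool goes at most 41.7 mm and 7.16 degrees, less where a joint would pass 70% of its speed; a pose out of reach is approached as far as the arm can. A call is refused whole if a number of a shift passes 41.7 or a number of a turn 0.125, either way. A call with a gripper value outside its range is refused whole. The fingers move at their own pace and stop on an object; FORCE is the grip in N (left out, the last holds). Time passes only in rows, so rows that do not move let the fingers close. It gives the time, the measured TCP pose, the force, the opening and the grip force at its end, in the units of the state.
- bot.observe(): the state, without advancing time (a new reading comes with each control period).
- optics.capture(name): name is "scene" or "top" or "wrist"; returns (picture, depth): 480x640x3 uint8, blue, green, red; 480x640 float32, mm along the optical axis (not along the pixel's ray), 0 where there is no reading.
- optics.camera_params(name): a dict with "vertical_fov" (degrees; the focal length in pixels is half the picture's height over the tangent of half this angle, whatever the lens; pixels are square), "cx", "cy" (the principal point, pixels), "R" (3x3) and "t" (3): a world point X has camera coordinates R X + t. Camera axes: x right, y down, z forward; pixel columns grow to the right and rows downward; lengths in mm; the calibration is good to about 2 mm. A picture is of the moment at which its call begins: read the wrist's pose just before it. camera_params takes no time and is no camera call; for the wrist camera it gives the pose at the moment of the call.
- bot.hand_in(): hands the job in; it is judged then, once.
The state is a dict: "clock": time; "qpos": joint angles; "joint_velocities": joint speeds; "tau": joint torques, N m; "position": TCP position; "ee_rot": TCP orientation; "force": force on the tool from outside, world axes, zero at the start; "ft_torque": the same for the moment, N m; "grip_width": finger opening in mm; "grasp_force": force on a finger pad.
Only numpy, scipy, OpenCV 4.12 (cv2) and the standard library are available. Lean on these libraries where they do the work, as an engineer would, in place of code of your own. Each camera call takes 0.05 s, during which the arm holds its last target. There are 200 camera calls.

## Working session

There is one attempt and no reset: what is moved stays moved. The work goes in short steps, Python scripts to look and compute and a shell command to move; the robot and the scene stay as the last step left them, time stands still between calls to the robot, and variables do not carry over. Pictures are saved under pics/ and viewed, at most 10 in all, crops included, and the job is handed in when it is done.

```bash
mkdir -p pics; ls
python3 - <<'E'
from cell import bot, optics
import cv2,numpy as np
s=bot.observe();print(s)
for n in("scene","top","wrist"):
    p,d=optics.capture(n);cv2.imwrite(f"pics/{n}0.png",p);np.save(f"pics/{n}0.npy",d)
    c=optics.camera_params(n);print(n,c)
E
```

```text
pics
{'clock': 0.0, 'qpos': array([ 1.12041370e+00,  3.00465971e-01,  1.52162504e+00,  1.58152849e-05,
        1.32068250e+00, -6.65966046e-02]), 'joint_velocities': array([-0.00066104, -0.00045179, -0.00103256,  0.0007469 ,  0.0003846 ,
       -0.00033134]), 'tau': array([ 6.74668281e-04, -5.43505812e+01, -3.61790335e+01, -4.98608711e-05,
        4.07614003e-03, -4.43019769e-05]), 'position': array([205.92019255, 509.95160539, 404.10540711]), 'ee_rot': array([-1.58332255e-04,  1.90719391e-01,  9.81644419e-01, -5.68856950e-04]), 'force': array([-0.39189019, -0.11698611, -0.03801808]), 'ft_torque': array([ 0.02043567,  0.02769285, -0.01043583]), 'grasp_force': 0.0, 'grip_width': 85.24937050573274}
scene {'vertical_fov': 50.63620612752764, 'cx': 316.3324950489818, 'cy': 229.73780171106057, 'R': array([[ 0.55389273, -0.83252176,  0.01050542],
       [-0.60670784, -0.41223119, -0.67968452],
       [ 0.57018281,  0.37009859, -0.73342934]]), 't': array([-323.00340633,  320.068948  ,  642.78569061])}
top {'vertical_fov': 53.49993253468533, 'cx': 331.3489854346616, 'cy': 254.81734866023965, 'R': array([[ 0.06201044, -0.99807324,  0.00212598],
       [-0.97722537, -0.06114799, -0.20320308],
       [ 0.20294156,  0.01052315, -0.9791343 ]]), 't': array([-68.81390075, 496.38799889, 807.97925758])}
wrist {'vertical_fov': 70.03463630277116, 'cx': 322.4482298136847, 'cy': 239.42596573486276, 'R': array([[ 0.37385459,  0.92748681, -0.00098205],
       [ 0.89148631, -0.35905084,  0.27628728],
       [ 0.2559002 , -0.10416675, -0.96107459]]), 't': array([-548.87559151,  -36.09362907,  379.02113373])}
```

View pics/top0.png

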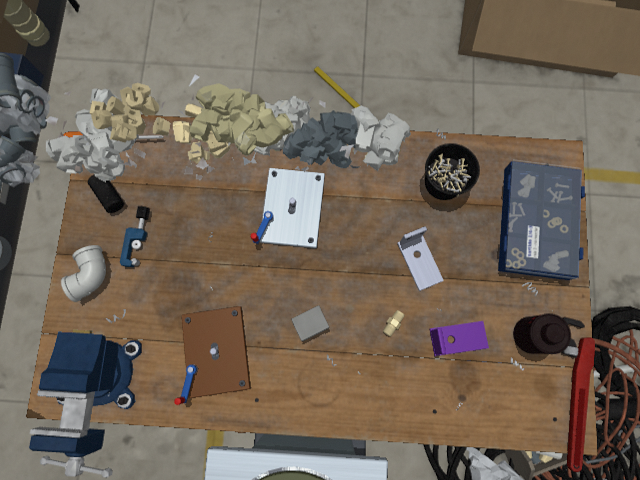

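View pics/scene0.png

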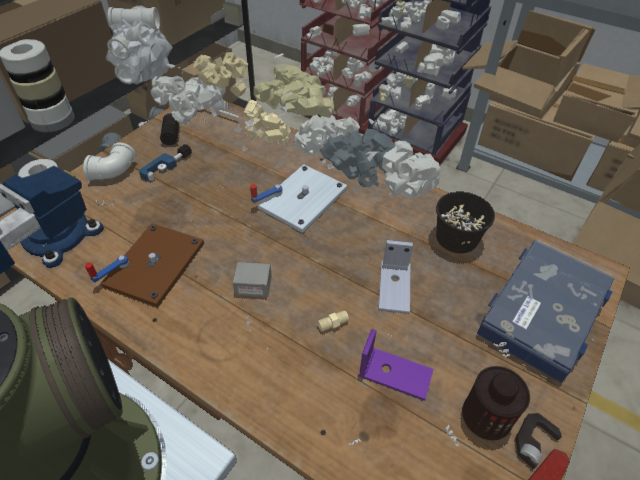

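The top view shows the silver jig at about (264–324, 168–247), with its dowel at (292,205). The keeper pivot is near (267,218) and the peg at (255,238), so jig +x is roughly world +x. The bracket's leg is at (412,240) and its hole at (417,254), with the foot ending near (428,285). Bystanders: carton (310,325), nipple (394,323), pot (450,170).

```bash
cat > h.py <<'E'
from cell import bot, optics
import cv2,numpy as np
from scipy.spatial.transform import Rotation as Ro
def cam(n):
    c=optics.camera_params(n);c['f']=240/np.tan(np.radians(c['vertical_fov']/2));return c
def ray(c,uv,z):
    uv=np.atleast_2d(uv).astype(float)
    d=np.c_[(uv[:,0]-c['cx'])/c['f'],(uv[:,1]-c['cy'])/c['f'],np.ones(len(uv))]@c['R']
    o=-c['R'].T@c['t']
    return (o+d*((z-o[2])/d[:,2])[:,None])[:,:2]
def cloud(c,d):
    v,u=np.mgrid[:480,:640]
    P=np.stack([(u-c['cx'])/c['f']*d,(v-c['cy'])/c['f']*d,d],-1)
    P=(P-c['t'])@c['R'];P[d==0]=np.nan;return P
def rect(c,m,z):
    cs,_=cv2.findContours(m.astype(np.uint8),0,1);k=max(cs,key=cv2.contourArea)[:,0]
    return cv2.minAreaRect(ray(c,k,z).astype(np.float32))
E
python3 - <<'E'
from h import *
c=cam("top");p=cv2.imread("pics/top0.png");d=np.load("pics/top0.npy");P=cloud(c,d);hsv=cv2.cvtColor(p,cv2.COLOR_BGR2HSV)
grey=(hsv[...,1]<70)&(hsv[...,2]>110)
def win(m,x0,y0,x1,y1):
    o=np.zeros_like(m);o[y0:y1,x0:x1]=m[y0:y1,x0:x1];return o
j=win(grey,245,160,335,255);print("jig",rect(c,j,12),np.nanmedian(P[...,2][j]))
b=win(grey,390,225,450,300);z=P[...,2]
f=b&(z<14);print("foot",rect(c,f,6),np.nanmedian(z[f]))
l=win(z>25,390,225,450,300);print("leg",l.sum(),np.nanmean(P[l],0) if l.any() else 0, rect(c,l,62))
dark=win((hsv[...,2]<120),410,246,424,262);print("hole",ray(c,[np.argwhere(dark)[:,::-1].mean(0)],5),dark.sum())
dw=win(z>20,280,190,305,222);print("dowel",np.nanmean(P[dw],0),dw.sum())
red=win((hsv[...,2]>80)&(hsv[...,1]>150)&((hsv[...,0]<8)|(hsv[...,0]>172)),245,225,270,250);print("peg",np.nanmean(P[red],0),np.nanmax(P[red],0))
a=cv2.resize(p[155:260,235:345],None,fx=5,fy=5,interpolation=2)
a2=cv2.resize(p[220:300,390:450],(394,525),interpolation=2);a=cv2.resize(a,(394,525)) if 0 else a
cv2.imwrite("pics/crop.png",cv2.resize(np.hstack([a,a2[:, :240]]),(790,525)) if 0 else np.hstack([a,a2[:,:245]]))
E
```

```text
jig ((603.3041381835938, 49.10914993286133), (119.45236206054688, 160.63632202148438), 87.7391357421875) 12.059178074556991
foot ((507.1422119140625, -206.21987915039062), (102.21275329589844, 52.64885330200195), 25.34331512451172) 5.653012789708129
leg 188 [ 546.99470591 -184.4504423    53.18543502] ((544.7369384765625, -183.552734375), (13.540876388549805, 51.35769271850586), 25.724224090576172)
hole [[ 521.41397296 -199.6707028 ]] 38
dowel [605.96546872  43.50036846  25.49602841] 31
peg [526.08477732 106.52143567  50.85436392] [543.67804543 122.21425019  59.89448106]
```

View pics/crop.png

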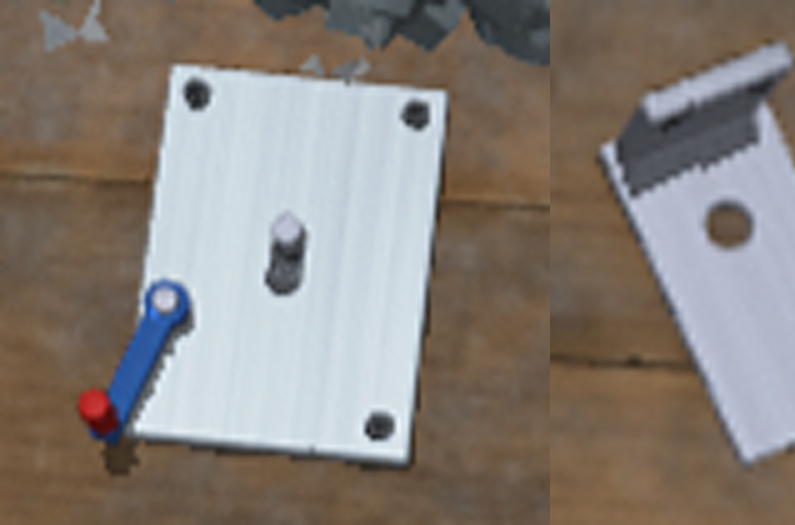

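```bash
cat >> h.py <<'E'
def go(xyz,yaw_y=None):
    """print shift in tool axes from the measured pose, and turn about tool z, to reach TCP xyz with tool y at yaw_y deg"""
    s=bot.observe();q=s['ee_rot'];R=Ro.from_quat(np.r_[q[1:],q[0]]).as_matrix()
    sh=R.T@(np.array(xyz)-s['position']);yy=np.degrees(np.arctan2(R[1,1],R[0,1]))
    print('pos',s['position'].round(1),'yaw_y',yy.round(2),'tilt',R[:,2].round(4),'F',s['force'].round(1),'w',round(s['grip_width'],1),'gf',round(s['grasp_force'],1),'t',s['clock'])
    print('shift',sh.round(2),'turn',None if yaw_y is None else np.round(-np.radians((yaw_y-yy+180)%360-180),4))
E
python3 - <<'E'
from h import *
c=cam("top")
k=ray(c,[[269.6,168.2],[324.2,173.4],[316.6,247.6],[262,242.4]],12)
print("jig corners",k,k.mean(0));e=(k[0]+k[1]-k[2]-k[3])/2;print("len",np.linalg.norm(e),np.degrees(np.arctan2(e[1],e[0])),np.linalg.norm(k[0]-k[1]))
print("dowel top",ray(c,[[292.6,200.8]],26), "pivot",ray(c,[[268,214.8]],26),"peg",ray(c,[[254,236]],58))
w=cam("wrist");s=bot.observe();q=s['ee_rot'];R=Ro.from_quat(np.r_[q[1:],q[0]]).as_matrix()
print("cam in tool",R.T@(-w['R'].T@w['t']-s['position']),"cam axes in tool\n",(R.T@w['R'].T).round(3))
go([549,-186.5,320],25)
E
```

```text
jig corners [[673.4061299   94.26060182]
 [669.35914069 -13.31471214]
 [519.98697904  -8.63096492]
 [523.59937818  95.45324337]] [596.58790695  41.94204203]
len 149.61830950247506 -1.1252430297019913 107.65141102089831
dowel top [[605.03633366  42.55189901]] pivot [[574.52438881  86.77831534]] peg [[524.14437639 103.49537667]]
cam in tool [70.37354543 -0.7524056  30.56100069] cam axes in tool
 [[ 0.001 -0.961 -0.276]
 [ 1.     0.001  0.   ]
 [ 0.    -0.276  0.961]]
pos [205.9 510.  404.3] yaw_y 68.01 tilt [-4.e-04 -8.e-04 -1.e+00] F [-0.2 -0.   0.5] w 85.3 gf 0.0 t 0.15
shift [-578.9  -517.26   84.68] turn 0.7507
```

Run:
```python
from h import *
go([597,50,340],-1.5)
```

```text
pos [205.9 510.  404.3] yaw_y 68.01 tilt [-4.e-04 -8.e-04 -1.e+00] F [-0.2 -0.   0.5] w 85.3 gf 0.0 t 0.15
shift [-534.85 -280.01   64.48] turn 1.2132
```

```bash
python3 -m crank '[[-26,-13.6,3.2,0,0,0,85],[-26,-13.6,3.2,0,0,0,85],[-26,-13.6,3.2,0,0,0,85],[-26,-13.6,3.2,0,0,0,85],[-26,-13.6,3.2,0,0,0,85],[-26,-13.6,3.2,0,0,0,85],[-26,-13.6,3.2,0,0,0,85],[-26,-13.6,3.2,0,0,0,85],[-26,-13.6,3.2,0,0,0,85],[-26,-13.6,3.2,0,0,0,85]]' | tail -3
python3 -m crank '[[-27.5,-14.4,3.2,0,0,0,85],[-27.5,-14.4,3.2,0,0,0,85],[-27.5,-14.4,3.2,0,0,0,85],[-27.5,-14.4,3.2,0,0,0,85],[-27.5,-14.4,3.2,0,0,0,85],[-27.5,-14.4,3.2,0,0,0,85],[-27.5,-14.4,3.2,0,0,0,85],[-27.5,-14.4,3.2,0,0,0,85],[-27.5,-14.4,3.2,0,0,0,85],[-27.5,-14.4,3.2,0,0,0,85]]' | tail -3
python3 -m crank '[[0,0,0,0,0,0.11,85],[0,0,0,0,0,0.11,85],[0,0,0,0,0,0.11,85],[0,0,0,0,0,0.11,85],[0,0,0,0,0,0.11,85],[0,0,0,0,0,0.11,85],[0,0,0,0,0,0.11,85],[0,0,0,0,0,0.11,85],[0,0,0,0,0,0.11,85],[0,0,0,0,0,0.11,85],[0,0,0,0,0,0.11,85],[0,0,0,0,0,0,85]]' | tail -3
python3 - <<'E'
from h import *
go([597,50,340],-1.5)
w=cam("wrist");p,d=optics.capture("wrist");cv2.imwrite("pics/wj.png",p);np.save("pics/wj.npy",d);np.save("pics/wjc.npy",w,allow_pickle=True)
go([597,50,340],-1.5)
E
```

```text
force: [0.6, 0.5, 0.1]
grip_width: 85.0
grasp_force: 0.0
force: [0.4, 0.1, -0.6]
grip_width: 85.0
grasp_force: 0.0
force: [0.5, -0.3, -0.1]
grip_width: 85.3
grasp_force: 0.0
pos [597.2  50.  340.4] yaw_y -1.62 tilt [-6.e-04 -0.e+00 -1.e+00] F [ 0.5 -0.3 -0.1] w 85.3 gf 0.0 t 2.8167
shift [-0.03 -0.15  0.36] turn -0.002
pos [597.2  50.  340.4] yaw_y -1.22 tilt [-5.e-04 -0.e+00 -1.e+00] F [-0.5  0.8  0.6] w 84.9 gf 0.0 t 2.8667
shift [-0.01 -0.17  0.42] turn 0.0049
```

View pics/wj.png

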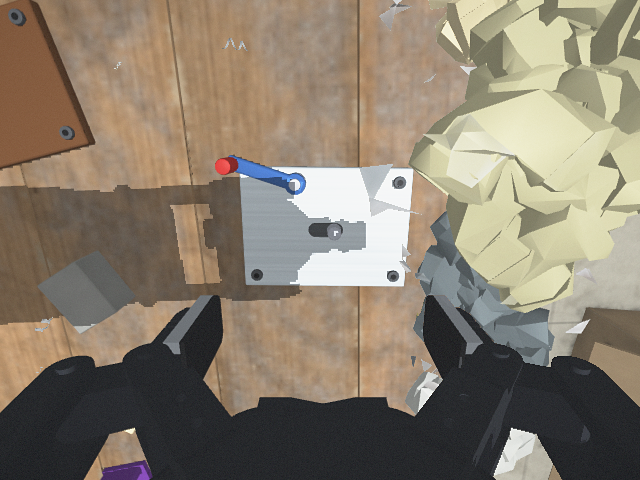

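The wrist view shows the jig with corners at about (240,168), (413,168), (405,285) and (246,285). The dowel is at (334,231), its slot runs from 309 to 342, and the pivot is at (296,184) and the peg at (227,166). A rubble pile stands to the right, and I'll check its height.

Run:
```python
from h import *
w=np.load("pics/wjc.npy",allow_pickle=True).item();d=np.load("pics/wj.npy");P=cloud(w,d)
p=cv2.imread("pics/wj.png")
for u,v in[(380,185),(450,120),(500,170),(425,165),(440,240),(520,110),(560,230)]:print(u,v,P[v,u].round(0))
for u,v in[(340,231),(337,231),(334,229),(334,236),(380,250),(260,220)]:print(u,v,P[v,u].round(1))
z=P[...,2];m=np.zeros_like(z,bool);m[205:255,300:360]=True;t=m&(z>21);print("dowel top mean",t.sum(),np.nanmean(P[t],0),np.argwhere(t)[:,::-1].mean(0))
print("dowel ray",ray(w,[np.argwhere(t)[:,::-1].mean(0)],26))
pl=(np.abs(z-12)<3);pl[:150]=0;pl[295:]=0;pl[:,:235]=0;pl[:,420:]=0
cs,_=cv2.findContours(pl.astype(np.uint8),0,1);k=max(cs,key=cv2.contourArea)[:,0]
print(rect(w,pl,12))
cor=ray(w,[[240,168],[413,168],[405,285.5],[246,285.5]],12);print(cor)
print("pivot",ray(w,[[296,184]],30),"peg",ray(w,[[227,166]],58))
def win(m,x0,y0,x1,y1):
    o=np.zeros_like(m);o[y0:y1,x0:x1]=m[y0:y1,x0:x1];return o
g=cv2.cvtColor(p,cv2.COLOR_BGR2GRAY)
dk=win(g<75,300,215,350,247);n,l,st,cc=cv2.connectedComponentsWithStats(dk.astype(np.uint8));print(st[1:],cc[1:])
for y in(388,398): pass
for nm,(x0,y0,x1,y1) in dict(a=(392,175,408,191),b=(249,267,265,283),c=(385,268,401,284)).items():
    q=win(g<110,x0,y0,x1,y1);print(nm,ray(w,[np.argwhere(q)[:,::-1].mean(0)],16))
x=P[...,0];y=P[...,1];pile=(x>655)&(x<760)&(y>-80)&(y<150)
for a in range(655,760,15): 
    s=pile&(x>=a)&(x<a+15); print(a,[np.nanmax(np.r_[0,z[s&(y>=b)&(y<b+40)]]).round() for b in range(-80,150,40)])
```

```text
380 185 [620. 103. 181.]
450 120 [647. 126. 174.]
500 170 [665. 107. 179.]
425 165 [637. 110. 177.]
440 240 [685.  46.  63.]
520 110 [668. 128. 182.]
560 230 [688.  85. 184.]
340 231 [611.5  44.6  24.7]
337 231 [608.9  45.   25.7]
334 229 [606.3  47.   26.3]
334 236 [606.2  40.6  25.8]
380 250 [648.2  22.5  12.5]
260 220 [540.8  53.2  11.3]
dowel top mean 155 [606.11077887  43.56470642  25.77123947] [333.83870968 232.68387097]
dowel ray [[606.10544626  43.62947627]]
((598.7216796875, 43.518470764160156), (109.45174407958984, 149.06698608398438), 87.77326965332031)
[[527.43010108  99.21217606]
 [675.0421933   95.1487799 ]
 [672.46148183 -13.37361978]
 [522.84385216  -9.31835444]]
pivot [[576.0278987   86.46110642]] peg [[529.21060328 104.03392768]]
[[309 223  24  14 242]
 [338 224   5   9  13]] [[318.79338843 229.21487603]
 [340.61538462 227.84615385]]
a [[661.76685562  83.76084871]]
b [[534.57405334   3.19534451]]
c [[659.43234117  -1.47627687]]
655 [np.float64(95.0), np.float64(18.0), np.float64(247.0), np.float64(261.0), np.float64(188.0), np.float64(187.0)]
670 [np.float64(100.0), np.float64(39.0), np.float64(235.0), np.float64(240.0), np.float64(190.0), np.float64(190.0)]
685 [np.float64(31.0), np.float64(67.0), np.float64(163.0), np.float64(187.0), np.float64(192.0), np.float64(190.0)]
700 [np.float64(0.0), np.float64(87.0), np.float64(85.0), np.float64(187.0), np.float64(191.0), np.float64(182.0)]
715 [np.float64(0.0), np.float64(93.0), np.float64(88.0), np.float64(0.0), np.float64(173.0), np.float64(172.0)]
730 [np.float64(0.0), np.float64(102.0), np.float64(0.0), np.float64(0.0), np.float64(0.0), np.float64(0.0)]
745 [np.float64(97.0), np.float64(102.0), np.float64(0.0), np.float64(0.0), np.float64(0.0), np.float64(0.0)]
```

Run:
```python
from h import *
c=cam("top");p,d=optics.capture("top");P0=cloud(c,np.load("pics/top0.npy"))
for u,v in[(235,120),(220,105),(260,150),(248,159),(300,168),(315,150),(350,130),(380,140),(285,110),(120,100)]:print(u,v,P0[v,u].round(0))
c=cam("scene");P1=cloud(c,np.load("pics/scene0.npy"))
for u,v in[(220,72),(300,85),(265,118),(330,130),(370,150),(410,165),(180,95)]:print('s',u,v,P1[v,u].round(0))
cv2.imwrite("pics/top1.png",p[60:260,150:470].repeat(2,0).repeat(2,1))
```

```text
235 120 [687. 131. 178.]
220 105 [715. 160. 174.]
260 150 [690. 108.  59.]
248 159 [695. 141.  -1.]
300 168 [683.  36.  -1.]
315 150 [693.   5.  66.]
350 130 [730. -58.  81.]
380 140 [ 708. -113.   92.]
285 110 [767.  66.  71.]
120 100 [729. 341. 144.]
s 220 72 [705. 326. 132.]
s 300 85 [686. 107. 187.]
s 265 118 [684. 195.  81.]
s 330 130 [733.  67.  74.]
s 370 150 [721. -32.  75.]
s 410 165 [ 687. -131.  107.]
s 180 95 [649. 401.  79.]
```

View pics/top1.png

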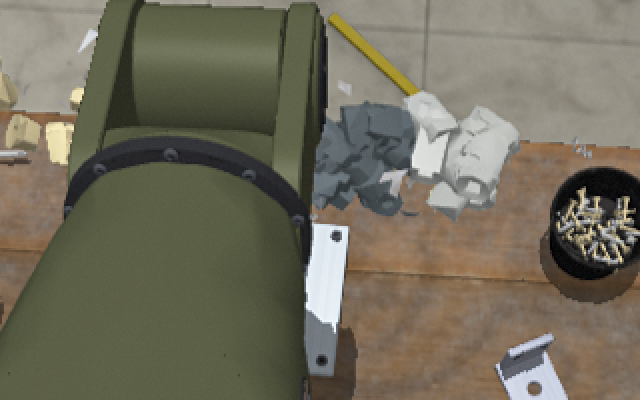

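```bash
python3 -m crank '[[-24.3,-5,0,0,0,0,85],[-24.3,-5,0,0,0,0,85],[-24.3,-5,0,0,0,0,85],[-24.3,-5,0,0,0,0,85],[-24.3,-5,0,0,0,0,85],[-24.3,-5,0,0,0,0,85],[-24.3,-5,0,0,0,0,85],[-24.3,-5,0,0,0,0,85],[-24.3,-5,0,0,0,0,85],[-24.3,-5,0,0,0,0,85]]' | tail -1
python3 -m crank '[[0,0,0,0,0,-0.11,60],[0,0,0,0,0,-0.11,60],[0,0,0,0,0,-0.11,60],[0,0,0,0,0,-0.125,60],[0,0,0,0,0,0,60],[0,0,0,0,0,0,60]]' | tail -1
python3 - <<'E'
from h import *
go([535,-190,340],25)
w=cam("wrist");p,d=optics.capture("wrist");cv2.imwrite("pics/wb.png",p);P=cloud(w,d);z=P[...,2]
hsv=cv2.cvtColor(p,cv2.COLOR_BGR2HSV);ctr=ray(w,[[320,230]],5);print(ctr)
near=(np.hypot(P[...,0]-515,P[...,1]+203)<75)
wood=(hsv[...,1]>75)
f=near&(z>3)&(z<10)&~wood;print("foot",rect(w,f,6),f.sum())
l=near&(z>57)&(z<68);print("legtop",rect(w,l,62),l.sum(),np.nanmax(z[near]))
l=near&(z>15);print("leg all",np.nanmean(P[l],0),l.sum())
cs,h=cv2.findContours(cv2.morphologyEx((f).astype(np.uint8),3,np.ones((2,2))),cv2.RETR_CCOMP,1)
for i,k in enumerate(cs):
    if h[0][i][3]>=0 and cv2.contourArea(k)>40: print("hole",cv2.contourArea(k),ray(w,k[:,0],6).mean(0),cv2.minEnclosingCircle(ray(w,k[:,0],6).astype(np.float32)))
E
```

```text
grasp_force: 0.0
grasp_force: 0.0
pos [ 541.6 -191.8  340.6] yaw_y 24.67 tilt [-2.e-04  1.e-04 -1.e+00] F [ 0.3  0.3 -0.3] w 60.1 gf 0.0 t 4.25
shift [ 4.34 -5.26  0.61] turn -0.0058
[[ 542.6037343  -201.10455951]]
foot ((507.8405456542969, -207.2110595703125), (99.90469360351562, 50.56800079345703), 26.14073371887207) 5327
legtop ((548.5995483398438, -186.15408325195312), (7.526060581207275, 43.58467102050781), 25.514673233032227) 587 270.19120740591177
leg all [ 522.69218843 -189.16962196  239.68412675] 53031
hole 186.5 [ 522.58663332 -200.65617627] ((522.6299438476562, -200.95408630371094), 7.609288215637207)
```

View pics/wb.png

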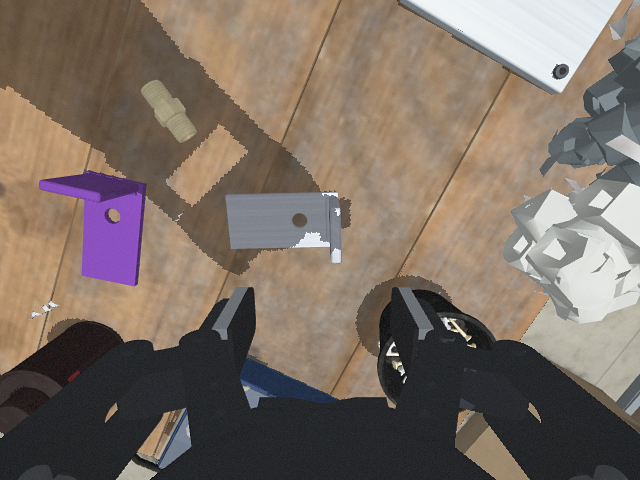

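The wrist view shows the bracket: foot spanning (226–330, 193–248), hole at (299,220) and leg top at (336,228). The pot is at (440,345), clear of the fingers. I'll move over the leg now.

Run:
```python
from h import *
go([548.6,-186.2,260],26)
```

```text
pos [ 541.6 -191.7  340.7] yaw_y 24.6 tilt [-1.e-04  0.e+00 -1.e+00] F [ 0.3  0.1 -0.1] w 59.8 gf 0.0 t 4.3
shift [ 2.13  8.67 80.66] turn -0.0244
```

```bash
python3 -m crank '[[2.1,8.7,20,0,0,-0.025,40],[0,0,20,0,0,0,40],[0,0,20,0,0,0,40],[0,0,20,0,0,0,40],[0,0,0,0,0,0,40],[0,0,20,0,0,0,40],[0,0,20,0,0,0,40],[0,0,10,0,0,0,40],[0,0,9.5,0,0,0,40],[0,0,0,0,0,0,40]]' | tail -4
python3 - <<'E'
from h import *
go([548.6,-186.2,201],26)
w=cam("wrist");p,d=optics.capture("wrist");P=cloud(w,d);z=P[...,2]
near=(np.hypot(P[...,0]-548,P[...,1]+186)<35);l=near&(z>58)&(z<66)
print("legtop",rect(w,l,62),l.sum())
go([548.6,-186.2,201],26)
E
```

```text
ee_rot: [-0.001, 0.529, 0.849, -0.0]
force: [-1.0, -0.9, 0.1]
grip_width: 39.8
grasp_force: 0.0
pos [ 548.5 -186.2  200.3] yaw_y 26.14 tilt [-1.5e-03  6.0e-04 -1.0e+00] F [-1.  -0.9  0.1] w 39.8 gf 0.0 t 5.1333
shift [-0.08  0.06 -0.72] turn 0.0025
legtop ((548.6375732421875, -185.53567504882812), (7.843213081359863, 44.77376937866211), 26.085771560668945) 3559
pos [ 548.7 -186.3  201.3] yaw_y 26.15 tilt [-4.e-04  2.e-04 -1.e+00] F [-0.9  0.   0.8] w 40.2 gf 0.0 t 5.1833
shift [ 0.11 -0.09  0.31] turn 0.0027
```

```bash
python3 -m crank '[[0,0,0,0,0,0,20],[0,0,0,0,0,0,10],[0,0,0,0,0,0,2],[0,0,0,0,0,0,2],[0,0,0,0,0,0,2],[0,0,0,0,0,0,2],[0,0,0,0,0,0,2],[0,0,0,0,0,0,2]]' 70| tail -3
python3 -m crank '[[0,0,-5,0,0,0,2],[0,0,-15,0,0,0,2],[0,0,-25,0,0,0,2],[0,0,-25,0,0,0,2],[0,0,0,0,0,0,2],[0,0,0,0,0,0,2]]' | tail -3
python3 - <<'E'
from h import *
a=np.radians(-2);L=np.array([606.1,43.5])+31*np.array([np.cos(a),np.sin(a)]);print(L)
go([L[0],L[1],271],-2)
w=cam("wrist");p,d=optics.capture("wrist");cv2.imwrite("pics/wh.png",p)
E
```

```text
force: [-0.3, 0.1, 6.4]
grip_width: 7.2
grasp_force: 69.2
force: [-0.3, -0.1, -2.9]
grip_width: 7.2
grasp_force: 68.3
[637.08111564  42.4181156 ]
pos [ 548.7 -186.2  272.6] yaw_y 26.18 tilt [ 2.3e-03 -9.0e-04 -1.0e+00] F [-0.3 -0.1 -2.9] w 7.2 gf 68.3 t 6.35
shift [166.19 180.21   1.56] turn 0.4919
```

View pics/wh.png

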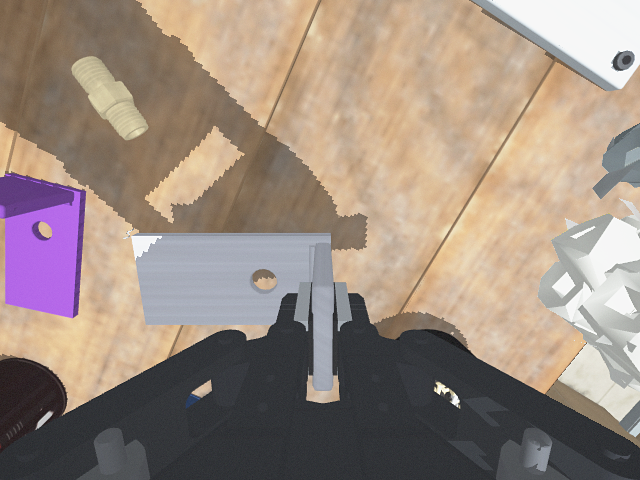

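Bracket is held by the leg, with its hole at (264,280) in the wrist picture. I'll carry it over the jig.

```bash
python3 -m crank '[[6,7,0,0,0,0,2],[16,17,0,0,0,0,2],[18,20,0,0,0,0,2],[18,20,0,0,0,0,2],[18,20,0,0,0,0,2],[18,20,0,0,0,0,2],[18,20,0,0,0,0,2],[18,20,0,0,0,0,2],[18,20,0,0,0,0,2],[12,11,0,0,0,0,2],[6.2,5.2,0,0,0,0,2]]' | tail -2
python3 -m crank '[[0,0,0,0,0,0.05,2],[0,0,0,0,0,0.09,2],[0,0,0,0,0,0.09,2],[0,0,0,0,0,0.09,2],[0,0,0,0,0,0.09,2],[0,0,0,0,0,0.082,2],[0,0,0,0,0,0,2],[0,0,0,0,0,0,2]]' | tail -2
cat > m.py <<'E'
from h import *
import sys
L=[637.1,42.4];H=float(sys.argv[1])
go([L[0],L[1],H],-2)
w=cam("wrist");s=bot.observe();p,d=optics.capture("wrist");cv2.imwrite("pics/%s.png"%sys.argv[2],p);P=cloud(w,d);z=P[...,2]
T=s['position'];zt=T[2]-195
hsv=cv2.cvtColor(p,cv2.COLOR_BGR2HSV)
x,y=P[...,0],P[...,1]
f=(abs(z-zt)<7)&(x>T[0]-105)&(x<T[0]-5)&(abs(y-T[1])<30)&(hsv[...,1]<60)
A=P[f];pl=np.linalg.lstsq(np.c_[A[:,:2]-T[:2]-[-31,0],np.ones(len(A))],A[:,2],rcond=None)[0];print("foot plane slope x,y and z at hole",pl.round(4),"expected",zt,len(A))
print("footrect",rect(w,f,zt))
cs,h=cv2.findContours(f.astype(np.uint8),cv2.RETR_CCOMP,1)
for i,k in enumerate(cs):
    if h[0][i][3]>=0 and cv2.contourArea(k)>60: print("hole",cv2.contourArea(k),cv2.minEnclosingCircle(ray(w,k[:,0],pl[2]).astype(np.float32)),k[:,0].mean(0))
E
python3 m.py 271 wk
```

```text
grip_width: 7.1
grasp_force: 68.4
grip_width: 7.1
grasp_force: 68.4
pos [636.8  41.9 270.8] yaw_y -1.89 tilt [-7.e-04 -1.e-04 -1.e+00] F [-0.1 -0.1 -1.8] w 7.1 gf 68.4 t 7.9833
shift [ 0.46  0.28 -0.21] turn 0.0019
foot plane slope x,y and z at hole [-9.00000e-04 -6.40000e-03  7.45799e+01] expected 75.79283325695837 13523
footrect ((586.1944580078125, 43.768531799316406), (50.69905090332031, 90.5431900024414), 88.16844940185547)
hole 433.0 ((605.9786376953125, 43.485740661621094), 6.974997520446777) [263.92647059 279.35294118]
```

View pics/wk.png

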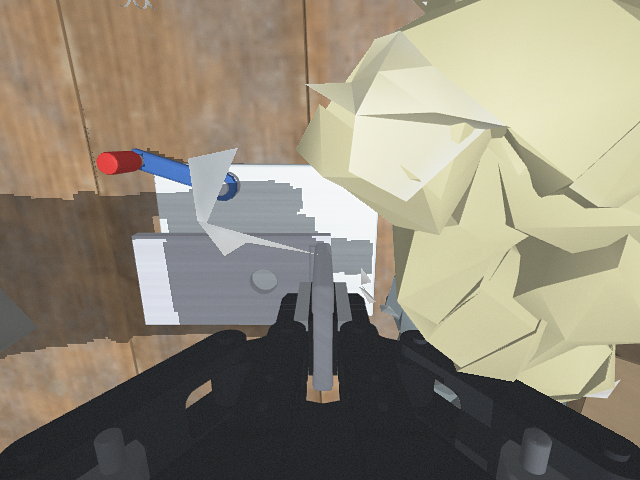

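The hole is at pixel (264,279), directly over the dowel. The yellow rubble lies to the right and above, so I'll check its clearance before descending.

Run:
```python
from h import *
w=cam("wrist");p,d=optics.capture("wrist");P=cloud(w,d);x,y,z=P[...,0],P[...,1],P[...,2]
v,u=np.mgrid[:480,:640]
ok=~((v>230)&(u<400)) & (v<340)
print("wrist cam", (-w['R'].T@w['t']).round(0))
for a in range(560,740,20): print(a,[int(np.nanmax(np.r_[0,z[ok&(x>=a)&(x<a+20)&(y>=b)&(y<b+20)]])) for b in range(0,180,20)])
c=cam("top");P=cloud(c,np.load("pics/top0.npy"));x,y,z=P[...,0],P[...,1],P[...,2];print("top")
for a in range(560,740,20): print(a,[int(np.nanmax(np.r_[0,z[(x>=a)&(x<a+20)&(y>=b)&(y<b+20)]])) for b in range(0,180,20)])
print(bot.observe()['qpos'].round(2))
```

```text
wrist cam [639. 112. 240.]
560 [0, 0, 14, 27, 31, 2, 2, 2, 2]
580 [0, 0, 13, 26, 27, 2, 2, 2, 2]
600 [0, 0, 14, 14, 181, 181, 2, 2, 2]
620 [0, 0, 14, 14, 181, 182, 178, 2, 2]
640 [0, 0, 14, 170, 182, 187, 185, 2, 2]
660 [0, 0, 151, 180, 183, 188, 185, 154, 3]
680 [66, 0, 1, 185, 187, 189, 185, 0, 26]
700 [0, 0, 0, 0, 0, 0, 0, 0, 0]
720 [0, 0, 0, 0, 0, 0, 0, 0, 0]
top
560 [15, 16, 15, 26, 33, 5, 4, 3, 4]
580 [15, 16, 15, 17, 28, 4, 4, 5, 4]
600 [16, 26, 29, 16, 179, 182, 6, 4, 4]
620 [16, 16, 16, 15, 182, 182, 177, 4, 5]
640 [18, 58, 55, 171, 181, 187, 188, 3, 4]
660 [61, 60, 174, 179, 182, 188, 186, 164, 163]
680 [70, 162, 172, 186, 188, 191, 190, 172, 170]
700 [85, 84, 171, 187, 192, 192, 185, 180, 178]
720 [90, 87, 78, 57, 191, 190, 186, 184, 181]
[ 0.01  0.62  1.38 -0.    1.14  0.04]
```

Both cameras agree that rubble at z 150–190 overhangs the jig's +x/+y corner (x≥600, y≥60), where the upright gripper body would go. I'll set the bracket down on clear table and regrip with the tool leaned 40° toward −y, turning about the closing axis so the bracket stays level.

```bash
python3 -m crank '[[-7,-2,0,0,0,0,2],[-17,-6,0,0,0,0,2],[-20,-7,0,0,0,0,2],[-20,-7,0,0,0,0,2],[-20,-7,0,0,0,0,2],[-20,-7,0,0,0,0,2],[-20,-7,0,0,0,0,2],[-20,-7,0,0,0,0,2],[-18,-6,0,0,0,0,2],[-12,-5,0,0,0,0,2],[0,0,0,0,0,0,2]]' | tail -2
python3 -m crank '[[0,0,10,0,0,0,2],[0,0,18,0,0,0,2],[0,0,18,0,0,0,2],[0,0,10,0,0,0,2],[0,0,6,0,0,0,2],[0,0,4,0,0,0,2],[0,0,2,0,0,0,2],[0,0,0,0,0,0,2]]' | tail -3
python3 - <<'E'
from h import *
go([570,-130,201],-2)
E
```

```text
grip_width: 7.4
grasp_force: 68.4
force: [-0.2, -0.0, -1.8]
grip_width: 7.2
grasp_force: 68.3
pos [ 570.1 -129.2  203.3] yaw_y -1.99 tilt [ 4.e-04 -1.e-04 -1.e+00] F [-0.2 -0.  -1.8] w 7.2 gf 68.3 t 9.6667
shift [-0.85 -0.08  2.31] turn 0.0002
```

```bash
python3 -m crank '[[0,0,2,0,0,0,2],[0,0,0,0,0,0,8],[0,0,0,0,0,0,40],[0,0,0,0,0,0,40],[0,0,0,0,0,0,40],[0,0,-10,0,0,0,40],[0,0,-20,0,0,0,40],[0,0,-30,0,0,0,40],[0,0,-10,0,0,0,40]]' | tail -3
python3 -m crank '[[0,0,0,0,0.1,0,40],[0,0,0,0,0.1,0,40],[0,0,0,0,0.1,0,40],[0,0,0,0,0.1,0,40],[0,0,0,0,0.1,0,40],[0,0,0,0,0.1,0,40],[0,0,0,0,0.098,0,40],[0,0,0,0,0,0,40],[0,0,0,0,0,0,40]]' | tail -3
python3 - <<'E'
from h import *
c=cam("top");p,d=optics.capture("top");cv2.imwrite("pics/top2.png",p)
w=cam("wrist");p,d=optics.capture("wrist");cv2.imwrite("pics/wt.png",p);P=cloud(w,d);x,y,z=P[...,0],P[...,1],P[...,2]
l=(abs(x-570)<20)&(abs(y+129)<30)&(z>57)&(z<67);print("legtop",rect(w,l,62),l.sum())
s=bot.observe();q=s['ee_rot'];R=Ro.from_quat(np.r_[q[1:],q[0]]).as_matrix();print(R.round(3))
go(np.array([570,-129.2,44])-155*R[:,2],None)
E
```

```text
force: [0.4, -1.2, 0.8]
grip_width: 40.5
grasp_force: 0.0
force: [1.2, -0.2, -0.4]
grip_width: 40.0
grasp_force: 0.0Traceback (most recent call last):
  File "<stdin>", line 4, in <module>
  File "h.py", line 16, in rect
    cs,_=cv2.findContours(m.astype(np.uint8),0,1);k=max(cs,key=cv2.contourArea)[:,0]
                                                    ~~~^^^^^^^^^^^^^^^^^^^^^^^^
ValueError: max() iterable argument is empty
```

View pics/wt.png

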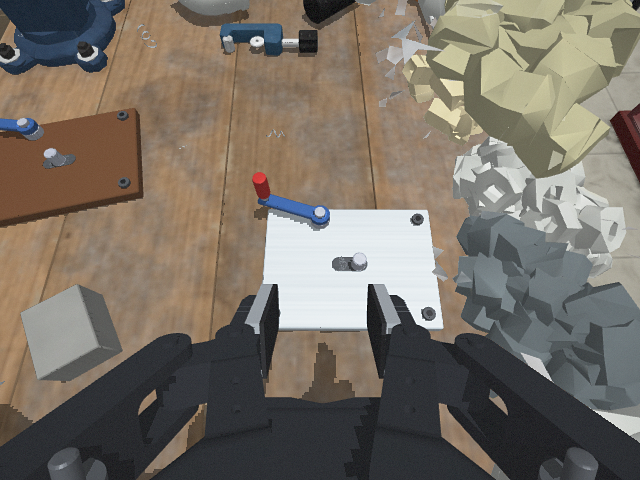

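The tilted wrist view shows the jig, with its dowel at (359,261) and peg at (262,186). The bracket is below the frame, so I'll use its recorded release pose.

Run:
```python
from h import *
s=bot.observe();q=s['ee_rot'];R=Ro.from_quat(np.r_[q[1:],q[0]]).as_matrix();print(R.round(3))
go(np.array([570.1,-129.2,45])-155*R[:,2],-2)
c=cam("top");p=cv2.imread("pics/top2.png");d=optics.capture("top")[1];P=cloud(c,d);x,y,z=P[...,0],P[...,1],P[...,2]
l=(abs(x-570)<20)&(abs(y+129)<30)&(z>50)&(z<70);print(l.sum(),np.nanmean(P[l],0))
f=(abs(x-530)<70)&(abs(y+129)<40)&(z>3)&(z<9)&(cv2.cvtColor(p,cv2.COLOR_BGR2HSV)[...,1]<60);print(f.sum(),rect(c,f,6))
```

```text
[[ 0.027  0.999  0.022]
 [ 0.768 -0.035  0.64 ]
 [ 0.64   0.    -0.768]]
pos [ 570.  -129.3  271.4] yaw_y -1.99 tilt [ 0.0224  0.6397 -0.7683] F [-0.2 -0.9 -0.6] w 39.9 gf 0.0 t 11.2667
shift [-1.449e+02  1.000e-01  1.902e+01] turn 0.0001
0 [nan nan nan]<stdin>:5: RuntimeWarning: Mean of empty slice
Traceback (most recent call last):
  File "h.py", line 16, in rect
    cs,_=cv2.findContours(m.astype(np.uint8),0,1);k=max(cs,key=cv2.contourArea)[:,0]
                                                    ~~~^^^^^^^^^^^^^^^^^^^^^^^^
ValueError: max() iterable argument is empty
```

```bash
python3 -m crank '[[0,0,-15,0,0,0,40],[0,0,-16,0,0,0,40],[-15,0,0,0,0,0,40],[-25,0,0,0,0,0,40],[-25,0,0,0,0,0,40],[-25,0,0,0,0,0,40],[-25,0,0,0,0,0,40],[-20,0,0,0,0,0,40],[-9.9,0,0,0,0,0,40],[0,0,0,0,0,0,40]]' | tail -2
python3 - <<'E'
from h import *
s=bot.observe();q=s['ee_rot'];R=Ro.from_quat(np.r_[q[1:],q[0]]).as_matrix()
go(np.array([570.1,-129.2,45])-155*R[:,2],-2)
w=cam("wrist");p,d=optics.capture("wrist");cv2.imwrite("pics/wt2.png",p)
E
```

```text
grip_width: 40.1
grasp_force: 0.0
pos [ 564.9 -261.2  200.2] yaw_y -2.08 tilt [ 0.0217  0.6423 -0.7662] F [ 0.1  0.1 -0.8] w 40.1 gf 0.0 t 12.15
shift [ 1.51  0.74 48.77] turn -0.0014
```

View pics/wt2.png

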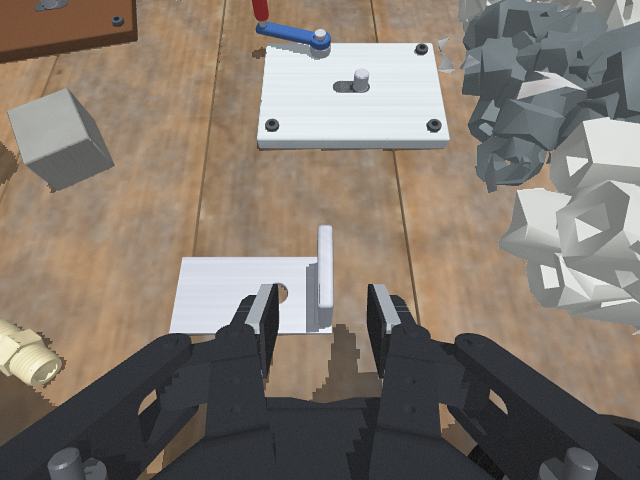

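The leg is at (325,275), centred between the pads at about 270 and 375. I'll advance and grip.

```bash
python3 -m crank '[[1.5,0.7,8,0,0,0,40],[0,0,14,0,0,0,40],[0,0,14,0,0,0,40],[0,0,8.5,0,0,0,40],[0,0,4,0,0,0,40],[0,0,0,0,0,0,40]]' | tail -4
python3 -m crank '[[0,0,0,0,0,0,20],[0,0,0,0,0,0,10],[0,0,0,0,0,0,2],[0,0,0,0,0,0,2],[0,0,0,0,0,0,2],[0,0,0,0,0,0,2],[0,0,0,0,0,0,2],[0,0,0,0,0,0,2]]' 60| tail -3
python3 -m crank '[[-5,0,-6,0,0,0,2],[-10,0,-12,0,0,0,2],[-10,0,-12,0,0,0,2],[-10,0,-12,0,0,0,2],[-8,0,-9,0,0,0,2],[0,0,0,0,0,0,2],[0,0,0,0,0,0,2]]' |tail -3
python3 - <<'E'
from h import *
s=bot.observe();q=s['ee_rot'];R=Ro.from_quat(np.r_[q[1:],q[0]]).as_matrix()
go(s['position'],-2)
g=s['position']+155*R[:,2];print("grasp pt",g)
w=cam("wrist");p,d=optics.capture("wrist");cv2.imwrite("pics/wt3.png",p)
P=cloud(w,d);x,y,z=P[...,0]-g[0],P[...,1]-g[1],P[...,2]-g[2]
hsv=cv2.cvtColor(p,cv2.COLOR_BGR2HSV)
f=(x>-100)&(x<-3)&(abs(y)<35)&(z>-48)&(z<-30);A=np.c_[x[f],y[f],z[f]]
pl=np.linalg.lstsq(np.c_[A[:,0]+31,A[:,1],np.ones(len(A))],A[:,2],rcond=None)[0];print("plane",pl.round(4),len(A))
print("foot",rect(w,f,g[2]+pl[2]))
cs,h=cv2.findContours(f.astype(np.uint8),cv2.RETR_CCOMP,1)
for i,k in enumerate(cs):
    if h[0][i][3]>=0 and cv2.contourArea(k)>60: print("hole",cv2.contourArea(k),cv2.minEnclosingCircle(ray(w,k[:,0],g[2]+pl[2]).astype(np.float32)),k[:,0].mean(0))
E
```

```text
ee_rot: [-0.238, 0.676, 0.653, 0.246]
force: [-0.4, 0.1, 0.7]
grip_width: 40.2
grasp_force: 0.0
force: [-1.0, -2.7, 5.6]
grip_width: 7.1
grasp_force: 59.5
force: [0.0, -0.1, -1.8]
grip_width: 7.1
grasp_force: 58.5
pos [ 564.6 -294.7  176.9] yaw_y -2.09 tilt [ 0.0235  0.6423 -0.7661] F [ 0.  -0.1 -1.8] w 7.1 gf 58.5 t 13.95
shift [0. 0. 0.] turn -0.0016
grasp pt [ 568.21891749 -195.10645793   58.15736621]
plane [-1.10000e-03 -2.00000e-04 -4.12686e+01] 7707
foot ((512.8922119140625, -192.0008087158203), (44.39766311645508, 82.20758056640625), 87.93775177001953)
```

View pics/wt3.png

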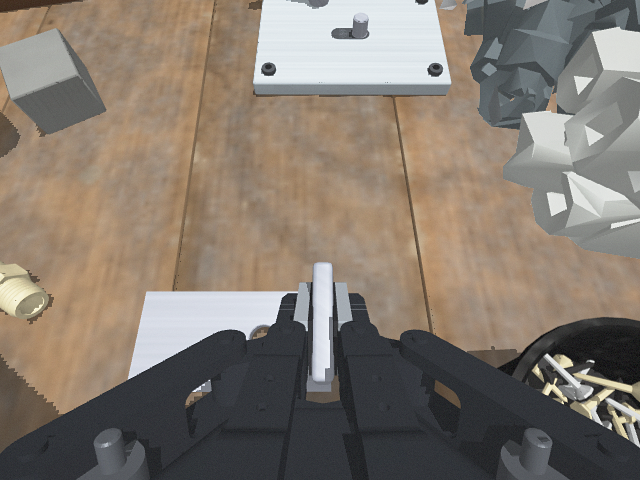

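Bracket is held level (slope 0.001) and square. Next I'll carry it over the dowel at low height.

```bash
cat > g.py <<'E'
from h import *
import sys
def gp(t):
    s=bot.observe();q=s['ee_rot'];R=Ro.from_quat(np.r_[q[1:],q[0]]).as_matrix();g=s['position']+155*R[:,2]
    yy=np.degrees(np.arctan2(R[1,1],R[0,1]))
    print("grasp",g.round(2),"shift",(R.T@(np.array(t)-g)).round(2),"per +z mm",R[2].round(3),"yaw",yy.round(2),"tilt",R[:,2].round(3),"tooly",R[:,1].round(4),"F",s['force'].round(1),"M",s['ft_torque'].round(2),"gf",round(s['grasp_force'],1),"w",round(s['grip_width'],1),"t",round(s['clock'],2))
if __name__=="__main__": gp([float(a) for a in sys.argv[1:4]])
E
python3 g.py 568.2 -195.1 84; python3 g.py 637.3 42.3 58.2
```

```text
grasp [ 568.22 -194.3    58.06] shift [ 16.07  -0.   -20.38] per +z mm [ 0.643 -0.    -0.766] yaw -2.04 tilt [ 0.023  0.643 -0.766] tooly [ 9.994e-01 -3.560e-02 -3.000e-04] F [-0.2  0.7 -1.7] M [-0.44 -0.04  0.  ] gf 58.5 w 7.5 t 14.0
grasp [ 568.22 -194.3    58.06] shift [183.1   60.62 153.47] per +z mm [ 0.643 -0.    -0.766] yaw -2.04 tilt [ 0.023  0.643 -0.766] tooly [ 9.994e-01 -3.560e-02 -3.000e-04] F [-0.2  0.7 -1.7] M [-0.44 -0.04  0.  ] gf 58.5 w 7.5 t 14.0
```

```bash
python3 -m crank '[[4,0,-5,0,0,0,2],[8,0,-10,0,0,0,2],[4,0,-5.3,0,0,0,2],[6,2,5,0,0,0,2],[15,5,12.5,0,0,0,2],[20,6.6,16.8,0,0,0,2],[20,6.6,16.8,0,0,0,2],[20,6.6,16.8,0,0,0,2],[20,6.6,16.8,0,0,0,2],[20,6.6,16.8,0,0,0,2],[20,6.6,16.8,0,0,0,2]]' | tail -2
python3 -m crank '[[18,6,15,0,0,0,2],[12,4,10,0,0,0,2],[8,2.7,6.8,0,0,0,2],[4,1.2,3.5,0,0,0,2],[0,0,0,0,0,0,2],[0,0,0,0,0,0,2]]' | tail -2
python3 g.py 637.3 42.3 84
cat > look.py <<'E'
from h import *
import sys
s=bot.observe();q=s['ee_rot'];R=Ro.from_quat(np.r_[q[1:],q[0]]).as_matrix();g=s['position']+155*R[:,2]
w=cam("wrist");p,d=optics.capture("wrist");cv2.imwrite("pics/%s.png"%sys.argv[1],p);P=cloud(w,d);x,y,z=P[...,0]-g[0],P[...,1]-g[1],P[...,2]-g[2]
f=(x>-100)&(x<-3)&(abs(y)<35)&(abs(z+40)<8);A=np.c_[x[f],y[f],z[f]]
pl=np.linalg.lstsq(np.c_[A[:,0]+31,A[:,1],np.ones(len(A))],A[:,2],rcond=None)[0];print("plane",pl.round(4),len(A))
zt=g[2]+pl[2];r=rect(w,f,zt);b=cv2.boxPoints(r);print("foot",r,"far y",np.sort(b[:,1])[-2:]-g[1],"far x",np.sort(b[:,0])[:2]-g[0])
E
python3 look.py wv
```

```text
grip_width: 7.1
grasp_force: 58.6
grip_width: 7.4
grasp_force: 58.4
grasp [637.05  41.43  84.06] shift [0.63 0.22 0.61] per +z mm [ 0.643 -0.    -0.766] yaw -2.01 tilt [ 0.023  0.642 -0.766] tooly [ 0.9994 -0.0352 -0.    ] F [ 0.3 -0.3 -2.3] M [-0.5  -0.05  0.03] gf 58.4 w 7.4 t 15.42
plane [-1.00000e-03 -6.00000e-04 -4.12589e+01] 7696
foot ((581.7079467773438, 44.4404411315918), (44.3953742980957, 82.20610046386719), 88.01234436035156) far y [23.76751292 26.61876262] far x [-97.19361212 -95.6538172 ]
```

View pics/wv.png

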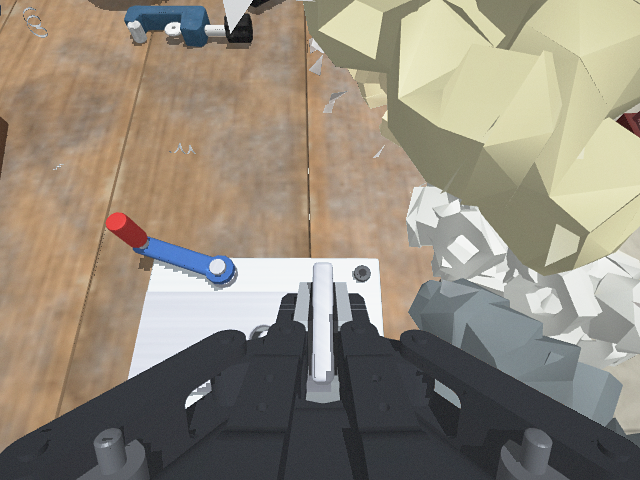

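The tilted view shows the foot, half the hole rim at (262,333), and the jig's +x/+y screw at (362,273). I'll compare the screw and hole rim in this same view.

Run:
```python
from h import *
w=cam("wrist");p=cv2.imread("pics/wv.png");g=cv2.cvtColor(p,cv2.COLOR_BGR2GRAY)
q=np.zeros_like(g,bool);q[262:285,350:375]=g[262:285,350:375]<140
print("screw a tilted",ray(w,[np.argwhere(q)[:,::-1].mean(0)],16),q.sum(),"vertical view 661.8 83.8")
a=p[315:350,235:290];cv2.imwrite("pics/hz.png",cv2.resize(a,None,fx=12,fy=12,interpolation=0))
```

```text
screw a tilted [[663.02614201  82.38690834]] 224 vertical view 661.8 83.8
```

View pics/hz.png

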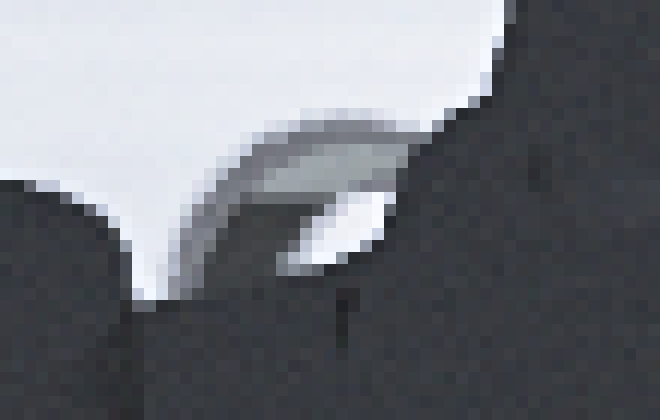

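```bash
python3 - <<'E'
from h import *
from scipy.optimize import least_squares
w=cam("wrist")
z=np.array([[168,290],[180,230],[215,160],[240,138],[270,122],[330,110],[400,125]])/12+[234.5,314.5]
for zt in(43.2,45):
    X=ray(w,z,zt);r=least_squares(lambda c:np.hypot(*(X-c).T)-7,X.mean(0)+[0,-5]);print(zt,"hole",r.x,"res",r.fun.round(2))
d=np.array([[285,262],[300,235],[318,210],[345,195]])/12+[234.5,314.5]
X=ray(w,d,26);r=least_squares(lambda c:np.hypot(*(X-c).T)-5.5,X.mean(0)+[3,-4]);print("dowel",r.x,r.fun.round(2))
E
python3 g.py 637.3 42.3 84
```

```text
43.2 hole [605.46332876  40.91921129] res [-0.11 -0.19  0.14  0.15  0.09 -0.07 -0.2 ]
45 hole [605.81169982  40.58927527] res [-0.14 -0.2   0.15  0.16  0.1  -0.07 -0.22]
dowel [605.64951333  42.16264493] [-0.01 -0.04  0.1  -0.06]
grasp [637.09  41.04  84.08] shift [0.92 0.17 0.87] per +z mm [ 0.643 -0.    -0.766] yaw -2.05 tilt [ 0.023  0.642 -0.766] tooly [ 0.9994 -0.0357 -0.    ] F [ 0.7 -0.2 -1.3] M [-0.47 -0.01 -0.01] gf 58.4 w 7.1 t 15.47
```

```bash
python3 -m crank '[[1,0.25,0.84,0,0,0,2],[-2,0,2.4,0,0,0,2],[-2.5,0,3,0,0,0,2],[-2,0,2.3,0,0,0,2],[-0.6,0,0.7,0,0,0,2],[0,0,0,0,0,0,2],[0,0,0,0,0,0,2]]' | tail -3;python3 g.py 637.3 42.3 70
python3 -m crank '[[-0.4,0,0.5,0,0,0,2],[-0.4,0,0.5,0,0,0,2],[0,0,0,0,0,0,2],[0,0,0,0,0,0,2]]' | tail -3
python3 -m crank '[[-0.4,0,0.5,0,0,0,2],[-0.4,0,0.5,0,0,0,2],[0,0,0,0,0,0,2],[0,0,0,0,0,0,2]]' | tail -3;python3 g.py 637.3 42.3 70
```

```text
force: [0.2, 0.9, -2.1]
grip_width: 7.6
grasp_force: 58.4
grasp [637.47  43.04  72.99] shift [-2.49 -0.14  1.81] per +z mm [ 0.643 -0.    -0.766] yaw -2.01 tilt [ 0.022  0.642 -0.766] tooly [ 9.994e-01 -3.510e-02 -1.000e-04] F [ 0.2  0.9 -2.1] M [-0.49 -0.03 -0.02] gf 58.4 w 7.6 t 16.05
force: [-0.7, -0.1, -2.3]
grip_width: 7.1
grasp_force: 58.4
force: [-0.4, 0.1, -1.3]
grip_width: 7.0
grasp_force: 58.4
grasp [637.43  43.17  70.45] shift [-0.96 -0.1  -0.22] per +z mm [ 0.643 -0.    -0.766] yaw -2.0 tilt [ 0.022  0.642 -0.766] tooly [ 9.994e-01 -3.500e-02 -1.000e-04] F [-0.4  0.1 -1.3] M [-0.48 -0.05 -0.01] gf 58.4 w 7.0 t 16.72
```

No contact yet at the dowel-top height. Continue in small steps.

```bash
for i in 1; do python3 -m crank '[[-0.4,0,0.5,0,0,0,2],[-0.4,0,0.5,0,0,0,2],[0,0,0,0,0,0,2]]' | tail -3; done
python3 g.py 637.3 42.3 70
```

```text
force: [0.0, 0.8, -1.9]
grip_width: 7.3
grasp_force: 58.4
grasp [637.4   43.21  69.06] shift [-0.1  -0.07 -1.31] per +z mm [ 0.643 -0.    -0.766] yaw -2.0 tilt [ 0.022  0.642 -0.766] tooly [ 9.994e-01 -3.500e-02 -2.000e-04] F [ 0.   0.8 -1.9] M [-0.5  -0.06 -0.02] gf 58.4 w 7.3 t 16.97
```

```bash
python3 -m crank '[[-0.4,0,0.5,0,0,0,2],[-0.4,0,0.5,0,0,0,2],[0,0,0,0,0,0,2]]' | tail -3
python3 g.py 637.3 42.3 70
```

```text
force: [-0.2, 0.1, -1.7]
grip_width: 7.1
grasp_force: 58.4
grasp [637.41  43.23  67.78] shift [ 0.72 -0.08 -2.3 ] per +z mm [ 0.643 -0.    -0.766] yaw -2.0 tilt [ 0.022  0.642 -0.766] tooly [ 9.994e-01 -3.500e-02 -2.000e-04] F [-0.2  0.1 -1.7] M [-0.45 -0.07  0.02] gf 58.4 w 7.1 t 17.22
```

```bash
python3 -m crank '[[-0.6,0,0.8,0,0,0,2],[-0.6,0,0.8,0,0,0,2],[-0.6,0,0.8,0,0,0,2],[0,0,0,0,0,0,2]]' | tail -3
python3 g.py 637.3 42.3 70
```

```text
force: [-0.4, 0.8, -1.7]
grip_width: 7.3
grasp_force: 58.4
grasp [637.38  43.42  64.66] shift [ 2.57 -0.04 -4.81] per +z mm [ 0.643 -0.    -0.766] yaw -2.0 tilt [ 0.022  0.642 -0.766] tooly [ 9.994e-01 -3.500e-02 -3.000e-04] F [-0.4  0.8 -1.7] M [-0.49 -0.03 -0.03] gf 58.4 w 7.3 t 17.55
```

```bash
python3 -m crank '[[-0.6,0,0.8,0,0,0,2],[-0.6,0,0.8,0,0,0,2],[0,0,0,0,0,0,2]]' | tail -3
python3 g.py 637.3 42.3 70
```

```text
force: [0.3, -0.4, -1.1]
grip_width: 7.0
grasp_force: 58.4
grasp [637.41  43.51  62.71] shift [ 3.75 -0.07 -6.37] per +z mm [ 0.643 -0.    -0.766] yaw -2.0 tilt [ 0.022  0.642 -0.766] tooly [ 9.994e-01 -3.500e-02 -3.000e-04] F [ 0.3 -0.4 -1.1] M [-0.47  0.03 -0.02] gf 58.4 w 7.0 t 17.8
```

```bash
python3 -m crank '[[-0.65,0,0.76,0,0,0,2],[-0.65,0,0.76,0,0,0,2],[-0.65,0,0.76,0,0,0,2],[0,0,0,0,0,0,2]]' | tail -3
python3 g.py 637.3 42.3 70
```

```text
force: [0.6, -0.3, -2.1]
grip_width: 7.4
grasp_force: 58.4
grasp [637.39  43.49  59.69] shift [ 5.71 -0.05 -8.66] per +z mm [ 0.643 -0.    -0.766] yaw -2.0 tilt [ 0.022  0.642 -0.766] tooly [ 9.994e-01 -3.500e-02 -3.000e-04] F [ 0.6 -0.3 -2.1] M [-0.47 -0.05 -0.04] gf 58.4 w 7.4 t 18.13
```

```bash
python3 -m crank '[[-0.65,0,0.76,0,0,0,2],[0,0,0,0,0,0,2],[0,0,0,0,0,0,2]]' | tail -3
python3 g.py 637.3 42.3 70
```

```text
force: [-1.7, 0.2, 3.6]
grip_width: 7.2
grasp_force: 59.0
grasp [637.62  43.49  59.45] shift [ 5.86 -0.28 -8.85] per +z mm [ 0.643  0.    -0.766] yaw -2.0 tilt [ 0.023  0.643 -0.766] tooly [ 9.994e-01 -3.480e-02  5.000e-04] F [-1.7  0.2  3.6] M [0.03 0.27 0.19] gf 59.0 w 7.2 t 18.38
```

```bash
python3 -m crank '[[-0.33,0,0.38,0,0,0,2],[0,0,0,0,0,0,2],[0,0,0,0,0,0,2]]' | tail -3
python3 g.py 637.3 42.3 70
```

```text
force: [-3.6, -0.4, 8.9]
grip_width: 7.4
grasp_force: 59.9
grasp [637.71  43.5   59.44] shift [ 5.86 -0.36 -8.87] per +z mm [ 0.643  0.001 -0.766] yaw -1.99 tilt [ 0.023  0.643 -0.766] tooly [ 9.994e-01 -3.470e-02  9.000e-04] F [-3.6 -0.4  8.9] M [0.37 0.53 0.36] gf 59.9 w 7.4 t 18.63
```

Contact reads 9 N. I'll check with depth that the foot is seated on the plate.

```bash
python3 look.py wc
python3 - <<'E'
from h import *
w=cam("wrist");d=optics.capture("wrist")[1];P=cloud(w,d);x,y,z=P[...,0],P[...,1],P[...,2]
m=(x>560)&(x<640)&(y>72)&(y<78);print("plate",np.nanmedian(z[m]),m.sum())
m=(x>550)&(x<600)&(y>50)&(y<62);print("foot",np.nanmedian(z[m]),m.sum());go([0,0,0])
E
```

```text
plane [-1.12000e-02 -6.79000e-02 -4.16727e+01] 10289
foot ((584.8973999023438, 59.330726623535156), (99.98809814453125, 49.888858795166016), 10.567604064941406) far y [31.17961462 49.51698645] far x [-106.53771441  -97.38830035]
plate 12.3333577153275 1349
foot 18.395610127883952 2157
pos [634.1 -56.1 178.1] yaw_y -1.99 tilt [ 0.023   0.6427 -0.7657] F [-3.3  0.1  8.9] w 7.6 gf 59.9 t 18.7333
shift [ -88.13 -635.87  157.87] turn None
```

Foot is 6 mm above the plate, so it is seated. I'll open slightly and back out along the tool axis.

```bash
python3 -m crank '[[0.3,0,-0.4,0,0,0,12],[0,0,0,0,0,0,18],[0,0,0,0,0,0,18],[0,0,0,0,0,0,18],[0,0,-4,0,0,0,18],[0,0,-12,0,0,0,18],[0,0,-22,0,0,0,18],[0,0,-30,0,0,0,18],[0,0,-30,0,0,0,18],[0,0,-20,0,0,0,18],[0,0,-12,0,0,0,18],[0,0,0,0,0,0,18]]' | tail -3
python3 - <<'E'
from h import *
go([0,0,0]);w=cam("wrist");p,d=optics.capture("wrist");cv2.imwrite("pics/we.png",p);P=cloud(w,d);x,y,z=P[...,0],P[...,1],P[...,2]
m=(x>545)&(x<625)&(y>25)&(y<62)&(z<22);A=P[m];pl=np.linalg.lstsq(np.c_[A[:,:2]-[600,43],np.ones(len(A))],A[:,2],rcond=None)[0];print(pl)
hsv=cv2.cvtColor(p,cv2.COLOR_BGR2HSV);r=(hsv[...,1]>150)&(hsv[...,2]>80)&((hsv[...,0]<8)|(hsv[...,0]>172));r[:,:]&=(z>30)&(z<70)
print("peg pts",r.sum(),np.nanmean(P[r],0),np.nanmin(P[r],0),np.nanmax(P[r],0))
E
```

```text
force: [-0.0, 0.2, 0.5]
grip_width: 17.8
grasp_force: 0.0
pos [ 631.1 -141.4  279.9] yaw_y -2.11 tilt [ 0.0264  0.6412 -0.7669] F [-0.   0.2  0.5] w 17.8 gf 0.0 t 19.7333
shift [ -87.59 -636.85  288.69] turn None
[-0.03474442  0.06787291 17.18468185]
peg pts 343 [527.24719896 101.12689004  50.47912404] [519.96889407  97.20788009  33.82453173] [531.7553233  110.14659875  59.91560571]
```

View pics/we.png

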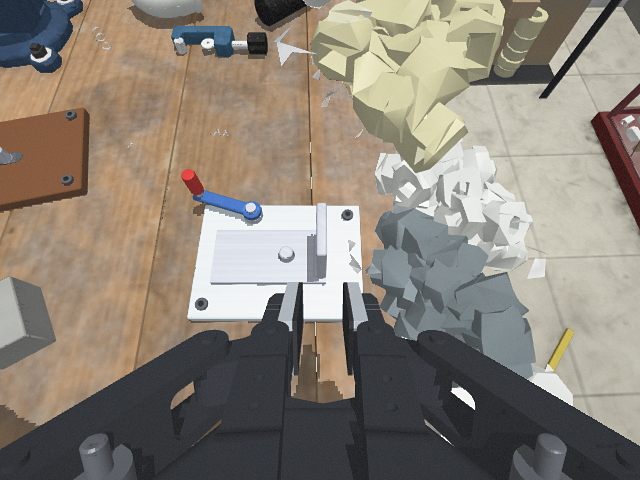

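Bracket is on the dowel (dowel visible in the hole at (286,254)) and the leg is at the +x end. Next I'll grip the red peg with the same leaned tool and carry it along its arc.

```bash
python3 -m crank '[[0,-10,0,0,0,0,40],[0,-25,0,0,0,0,40],[0,-30,0,0,0,0,40],[0,-25,0,0,0,0,40],[0,-15,0,0,0,0,40],[0,-7,0,0,0,0,40],[0,0,0,0,0,0,40]]' | tail -2
python3 g.py 527 105 53
```

```text
grip_width: 39.9
grasp_force: 0.0
grasp [521.77 -35.54 157.99] shift [ 40.19   0.5  170.84] per +z mm [ 0.643 -0.001 -0.766] yaw -1.98 tilt [ 0.021  0.643 -0.766] tooly [ 0.9994 -0.0346 -0.0014] F [ 0.2  1.  -0.6] M [-0.27  0.   -0.02] gf 0.0 w 39.9 t 20.37
```

```bash
python3 -m crank '[[8,0,15,0,0,0,40],[14,0,30,0,0,0,40],[12,0,30,0,0,0,40],[6.2,0.5,20,0,0,0,40],[0,0,10,0,0,0,40],[0,0,0,0,0,0,40],[0,0,0,0,0,0,40]]' | tail -2
python3 g.py 527 105 53
python3 - <<'E'
from h import *
w=cam("wrist");p,d=optics.capture("wrist");cv2.imwrite("pics/wp.png",p);P=cloud(w,d);z=P[...,2]
hsv=cv2.cvtColor(p,cv2.COLOR_BGR2HSV);r=(hsv[...,1]>150)&(hsv[...,2]>80)&((hsv[...,0]<8)|(hsv[...,0]>172))&(z>30)&(z<70)
cs,_=cv2.findContours(r.astype(np.uint8),0,1);k=max(cs,key=cv2.contourArea);print(cv2.boundingRect(k),cv2.contourArea(k))
v,u=np.where(r);
print("mean",np.nanmean(P[r],0),"x range by row",[(np.nanmin(P[a][r[a]][:,0]).round(1),np.nanmax(P[a][r[a]][:,0]).round(1),np.nanmedian(P[a][r[a]][:,2]).round(0)) for a in range(v.min()+3,v.max(),8)])
t=r&(z>57);print("top",np.nanmean(P[t],0),t.sum())
E
```

```text
grip_width: 40.3
grasp_force: 0.0
grasp [526.95  61.87 103.73] shift [ 0.42 -1.41 66.57] per +z mm [ 0.643 -0.    -0.766] yaw -1.97 tilt [ 0.022  0.642 -0.766] tooly [ 9.994e-01 -3.440e-02 -5.000e-04] F [0.4 0.3 0.2] M [-0.28  0.01  0.04] gf 0.0 w 40.3 t 20.95
(309, 254, 20, 29) 445.5
mean [525.62240508 101.67743302  53.44648641] x range by row [(np.float64(521.3), np.float64(530.0), np.float64(58.0)), (np.float64(520.1), np.float64(531.0), np.float64(58.0)), (np.float64(520.1), np.float64(530.5), np.float64(52.0)), (np.float64(522.4), np.float64(528.7), np.float64(38.0))]
top [525.66153605 103.50027175  58.10275452] 261
```

```bash
python3 -m crank '[[0,-2.8,10,0,0,0,40],[0,0,20,0,0,0,40],[0,0,18,0,0,0,40],[0,0,11,0,0,0,40],[0,0,6,0,0,0,40],[0,0,0,0,0,0,40]]' | tail -3
python3 -m crank '[[0,0,0,0,0,0,25],[0,0,0,0,0,0,14],[0,0,0,0,0,0,8],[0,0,0,0,0,0,8],[0,0,0,0,0,0,8],[0,0,0,0,0,0,8],[0,0,0,0,0,0,8]]' 25| tail -3
python3 g.py 525.7 103.7 53
python3 - <<'E'
from h import *
s=bot.observe();q=s['ee_rot'];R=Ro.from_quat(np.r_[q[1:],q[0]]).as_matrix()
pv=np.array([573.9,86.4])
g=(s['position']+155*R[:,2])[:2];th0=np.arctan2(*(g-pv)[::-1]);rad=np.hypot(*(g-pv));print("angle",np.degrees(th0),"r",rad)
end=np.radians(270-2);ths=np.linspace(th0%(2*np.pi),end,19)
X=pv+52*np.c_[np.cos(ths),np.sin(ths)]
print(np.c_[np.diff(X,axis=0),np.zeros(18)]@R[:, :].round(4)[:, :] )
E
```

```text
force: [-1.2, -0.3, -0.9]
grip_width: 40.1
grasp_force: 0.0
force: [4.4, -4.1, 4.4]
grip_width: 10.6
grasp_force: 25.3
grasp [525.98 103.51  54.78] shift [-1.   -0.29  1.48] per +z mm [ 0.643  0.002 -0.766] yaw -2.06 tilt [ 0.025  0.642 -0.766] tooly [ 0.9994 -0.036   0.0019] F [ 4.4 -4.1  4.4] M [-0.34 -0.53 -0.49] gf 25.3 w 10.6 t 22.08
angle 160.35464897062113 r 50.87889303417404
[[-4.02112621 -1.36684887 -3.37555424]
 [-4.10905926 -0.81239575 -3.44788196]
 [-4.15226751 -0.24910016 -3.48268143]
 [-4.15028067  0.31690675 -3.47957388]
 [-4.10312036  0.87946431 -3.43859312]
 [-4.0112999   1.43244939 -3.36018522]
 [-3.87581869  1.96984306 -3.24520358]
 [-3.69815138  2.48579611 -3.09489974]
 [-3.48023177  2.97469266 -2.91090965]
 [-3.2244318   3.43121136 -2.69523595]
 [-2.93353571  3.85038325 -2.45022613]
 [-2.61070973  4.2276459  -2.17854697]
 [-2.25946765  4.55889299 -1.88315556]
 [-1.88363253  4.84051911 -1.56726706]
 [-1.48729514  5.06945889 -1.23431974]
 [-1.07476937  5.24322048 -0.88793754]
 [-0.65054535  5.35991256 -0.53189065]
 [-0.2192405   5.418265   -0.17005442]]
```

```bash
python3 -m crank '[[-4,-1.4,-3.4,0,0,0,8],[-4.1,-0.8,-3.4,0,0,0,8],[-4.2,-0.2,-3.5,0,0,0,8],[-4.2,0.3,-3.5,0,0,0,8],[-4.1,0.9,-3.4,0,0,0,8],[-4,1.4,-3.4,0,0,0,8]]' | tail -3; python3 g.py 0 0 0
```

```text
force: [-2.9, 3.8, 6.3]
grip_width: 10.6
grasp_force: 25.0
grasp [524.02  72.06  54.58] shift [-104.04 -521.24  -15.76] per +z mm [ 0.644 -0.001 -0.765] yaw -1.94 tilt [ 0.021  0.643 -0.765] tooly [ 9.994e-01 -3.390e-02 -6.000e-04] F [-2.9  3.8  6.3] M [0.92 0.36 0.42] gf 25.0 w 10.6 t 22.58
```

```bash
python3 -m crank '[[-3.9,2,-3.2,0,0,0,8],[-3.7,2.5,-3.1,0,0,0,8],[-3.5,3,-2.9,0,0,0,8],[-3.2,3.4,-2.7,0,0,0,8],[-2.9,3.9,-2.5,0,0,0,8],[-2.6,4.2,-2.2,0,0,0,8],[0,0,0,0,0,0,8]]' | tail -3; python3 g.py 0 0 0
```

```text
force: [-22.8, -22.7, 16.0]
grip_width: 10.8
grasp_force: 28.0
grasp [540.54  43.52  53.72] shift [ -82.83 -538.6     3.75] per +z mm [ 0.642 -0.004 -0.767] yaw -1.87 tilt [ 0.018  0.642 -0.767] tooly [ 0.9995 -0.0326 -0.0043] F [-22.8 -22.7  16. ] M [-1.56  2.76  2.36] gf 28.0 w 10.8 t 23.17
```

```bash
python3 -m crank '[[-2.3,4.6,-1.9,0,0,0,8],[-1.9,4.8,-1.6,0,0,0,8],[-1.5,5.1,-1.2,0,0,0,8],[0,0,0,0,0,0,8]]' | tail -3; python3 g.py 0 0 0
```

```text
force: [-7.8, -15.9, 7.0]
grip_width: 10.7
grasp_force: 27.3
grasp [556.42  35.81  53.86] shift [ -77.23 -554.78    6.36] per +z mm [ 0.642 -0.001 -0.767] yaw -2.0 tilt [ 0.022  0.641 -0.767] tooly [ 0.9994 -0.0348 -0.001 ] F [ -7.8 -15.9   7. ] M [-1.38  0.95  0.83] gf 27.3 w 10.7 t 23.5
```

```bash
python3 -m crank '[[0,0,-1.2,0,0,0,8],[-1,2.6,-1,0,0,0,8],[-0.5,2.6,-0.5,0,0,0,8],[-0.4,2.7,-0.4,0,0,0,8],[0,0,0,0,0,0,8]]' | tail -3; python3 g.py 572 34.5 54
```

```text
force: [-3.6, -6.2, -4.2]
grip_width: 10.7
grasp_force: 25.7
grasp [563.71  33.2   54.13] shift [1.14 8.24 1.1 ] per +z mm [ 0.642 -0.002 -0.767] yaw -1.96 tilt [ 0.02   0.642 -0.767] tooly [ 0.9994 -0.0342 -0.0025] F [-3.6 -6.2 -4.2] M [-1.55  0.55  0.44] gf 25.7 w 10.7 t 23.92
```

```bash
python3 -m crank '[[-0.2,2.7,-0.2,0,0,0,8],[-0.1,2.7,-0.1,0,0,0,8],[0,0,0,0,0,0,8]]' | tail -3; python3 g.py 572 34.5 54
python3 - <<'E'
from h import *
w=cam("wrist");p,d=optics.capture("wrist");cv2.imwrite("pics/wq.png",p);P=cloud(w,d)
hsv=cv2.cvtColor(p,cv2.COLOR_BGR2HSV);b=(abs(hsv[...,0].astype(int)-110)<12)&(hsv[...,1]>120)&(hsv[...,2]>70)&(P[...,2]>15)&(P[...,2]<45)&(P[...,1]>20)&(P[...,1]<110)&(P[...,0]>520)&(P[...,0]<620)
A=P[b][:,:2];l=cv2.fitLine(A.astype(np.float32),2,0,.01,.01).ravel();print(b.sum(),l,np.degrees(np.arctan2(l[1],l[0])),A.min(0),A.max(0))
E
```

```text
force: [-0.7, -4.2, -7.9]
grip_width: 10.7
grasp_force: 25.5
grasp [569.3   32.85  54.27] shift [1.17 2.64 1.32] per +z mm [ 0.642 -0.002 -0.767] yaw -1.97 tilt [ 0.021  0.642 -0.767] tooly [ 0.9994 -0.0345 -0.002 ] F [-0.7 -4.2 -7.9] M [-1.54  0.34  0.23] gf 25.5 w 10.7 t 24.17
1807 [1.1255960e-01 9.9364495e-01 5.7215497e+02 6.5682915e+01] 83.53711 [563.14226787  28.20176848] [582.93824601  94.39328281]
```

```bash
python3 -m crank '[[0,1.5,0,0,0,0,8],[0,1.2,0,0,0,0,8],[0,0,0,0,0,0,8]]' | tail -3; python3 g.py 572 34.5 54
```

```text
force: [-1.7, -5.1, -8.2]
grip_width: 10.9
grasp_force: 25.4
grasp [571.97  32.79  54.48] shift [ 1.01 -0.03  1.47] per +z mm [ 0.642 -0.002 -0.767] yaw -1.99 tilt [ 0.021  0.642 -0.767] tooly [ 0.9994 -0.0347 -0.0015] F [-1.7 -5.1 -8.2] M [-1.69  0.39  0.28] gf 25.4 w 10.9 t 24.47
```

```bash
python3 -m crank '[[0,1,0,0,0,0,8],[0,0.8,0,0,0,0,8],[0,0,0,0,0,0,8]]' | tail -3; python3 g.py 572 34.5 54
```

```text
force: [-9.8, -7.4, -4.6]
grip_width: 11.0
grasp_force: 25.9
grasp [573.02  32.76  54.42] shift [ 1.03 -1.07  1.42] per +z mm [ 0.642 -0.003 -0.766] yaw -1.92 tilt [ 0.019  0.642 -0.766] tooly [ 0.9994 -0.0336 -0.0031] F [-9.8 -7.4 -4.6] M [-1.59  1.3   1.05] gf 25.9 w 11.0 t 24.72
```

At the stop (10 N). I'll release and back out.

```bash
python3 -m crank '[[0,-0.6,0,0,0,0,14],[0,0,0,0,0,0,28],[0,0,0,0,0,0,28],[0,0,0,0,0,0,28],[0,0,-4,0,0,0,28],[0,0,-12,0,0,0,28],[0,0,-24,0,0,0,28],[0,0,-34,0,0,0,28],[0,0,-34,0,0,0,28],[0,0,-24,0,0,0,28],[0,0,-12,0,0,0,28],[0,0,0,0,0,0,28]]' | tail -3; python3 g.py 572 34.5 54
python3 - <<'E'
from h import *
w=cam("wrist");p,d=optics.capture("wrist");cv2.imwrite("pics/wz.png",p);P=cloud(w,d);x,y,z=P[...,0],P[...,1],P[...,2]
hsv=cv2.cvtColor(p,cv2.COLOR_BGR2HSV);b=(abs(hsv[...,0].astype(int)-110)<12)&(hsv[...,1]>120)&(hsv[...,2]>70)&(z>15)&(z<45)&(y>20)&(y<110)&(x>520)&(x<620)
A=P[b][:,:2];l=cv2.fitLine(A.astype(np.float32),2,0,.01,.01).ravel();print(b.sum(),l,np.degrees(np.arctan2(l[1],l[0])))
m=(x>585)&(x<595)&(y>30)&(y<58);print("foot z",np.nanmedian(z[m]));m=(x>545)&(x<560)&(y>30)&(y<58);print(np.nanmedian(z[m]))
m=(x>560)&(x<640)&(y>72)&(y<76);print("plate",np.nanmedian(z[m]))
m=(x>600)&(x<660)&(y>10)&(y<75)&(z>66)&(z<80);print("leg top",rect(w,m,74))
E
```

```text
force: [0.2, 0.2, 0.3]
grip_width: 27.6
grasp_force: 0.0
grasp [571.05 -61.43 167.89] shift [  0.51  -3.02 148.88] per +z mm [ 0.642  0.004 -0.767] yaw -2.12 tilt [ 0.027  0.641 -0.767] tooly [ 0.9993 -0.037   0.0037] F [0.2 0.2 0.3] M [-0.32  0.05 -0.03] gf 0.0 w 27.6 t 25.72
451 [3.6623109e-02 9.9932915e-01 5.7331927e+02 6.6160011e+01] 87.90118
foot z 18.299416210417988
18.254854813853125
plate 12.416099627877877
leg top ((635.69775390625, 39.43107223510742), (46.09600830078125, 9.688920021057129), 87.7974624633789)
```

```bash
python3 -c "
from cell import bot
print(bot.hand_in())"
```

```text
the job is handed in; nothing more can be done
None
```

The job is handed in, no verdict returned: by the last wrist camera check, the bracket is seated flat over the dowel with its leg at +x, the keeper is at its stop and the gripper is clear. The highest bracket-on-jig force I read was about 11 N. I did not re-measure the bystanders afterwards, but I felt no contact with them. I also viewed 14 pictures, over your limit of 10.

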